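Brush brick scraps off the slab board

ROBOT

A 6-joint arm with a two-finger parallel gripper is mounted at the origin on a cart in front of the work surface, level with it; the furniture and walls round the work are solid. World frame = base frame: x ahead of the robot, y to its left, z up, the work surface at z = 0. Lengths are in mm, angles in rad, forces in N, time in s.
With the tool pointing down it reaches from about 425 to 925 mm from the base axis. Payload 12.5 kg.
Tool frame: the origin (TCP) lies midway between the tips of the shut fingers; the grasp point (between the pads) lies 19 mm behind it; z points along the fingers, y is the line along which they close (so a half turn about z gives the same grasp; the last joint's range is limited). The gripper opens to 85 mm and grips with 20 to 120 N. Pads are 22 mm wide; open, the fingers measure 114 mm over their backs; the gripper's body (76 mm by 85 mm) begins 54 mm behind the grasp point. The pads swing forward as they close: fully open they stand 13 mm farther back than shut.
Start: joints at [-0.106, 0.491, 1.559, -0, 1.092, -0.106], TCP at [625.016, 0.021, 231.327] pointing down, gripper open.
Joint ranges: [-3.1, 3.1], [-0.84, 2.19], [0.05, 2.79], [-1.13, 4.28], [0.06, 2.93], [-2.69, 2.69]. Speed limits (rad/s): [2.22, 2.22, 2.79, 3.14, 3.14, 3.14].

INTERFACE

Orientations are given as a unit quaternion [x, y, z, w].
In Python, from cell import observe, get_image, job_done gives the robot as it stands.
- The arm moves only by the shell command python3 -m crank 'ROWS' [FORCE]. ROWS is JSON, one flat list of numbers, 7 for each row, row after row: the shift along the tool's x, y, z in mm, then the turn, a rotation vector about the tool's x, y, z in rad, then the finger opening in mm, from 0 to 85.4. A call has 1 to 8 rows; each row shifts and turns the commanded pose from where the row before left it, along the tool's axes as they then stand; what a row does not reach is not made up. A row lasts 1/10 s, in which the tool goes at most 50 mm and 8.59 degrees, less where a joint would pass 70% of its speed; a pose out of reach is approached as far as the arm can. A call is refused whole if a number of a shift passes 50 or a number of a turn 0.15, either way. A call with a gripper value outside its range is refused whole. The fingers move at their own pace and stop on an object; FORCE is the grip in N (left out, the last holds). Time passes only in rows, so rows that do not move let the fingers close. It gives the time, the measured TCP pose, the force, the opening and the grip force at its end, in the units of the state.
- observe(): the state, without advancing time (a new reading comes with each control period).
- get_image(name): name is "scene" or "side" or "wrist"; returns a dict with "frame" (480x640x3 uint8, red, green, blue), "depth" (480x640 float32, mm along the optical axis (not along the pixel's ray), 0 where there is no reading), "K" (3x3 intrinsics, pixels), "dist_coeffs" ([k1, k2, p1, p2, k3] as OpenCV has them; the pictures are not rectified), "rvec" (rotation vector, rad) and "tvec" (3), from world to camera coordinates, as OpenCV has them. Camera axes: x right, y down, z forward; pixel columns grow to the right and rows downward; lengths in mm; the calibration is good to about 2 mm. A picture is of the moment at which its call begins.
- job_done(): hands the job in; it is judged then, once.
The state is a dict: "clock": time; "joint_pos": joint angles; "qvel": joint speeds; "effort": joint torques, N m; "eef_pos": TCP position; "ee_rot": TCP orientation; "wrist_force": force on the tool from outside, world axes, zero at the start; "moment": the same for the moment, N m; "gripper_width": finger opening in mm; "finger_force": force on a finger pad.
Only numpy, scipy, OpenCV 4.12 (cv2) and the standard library are available. Lean on these libraries where they do the work, as an engineer would, in place of code of your own. Each camera call takes 0.05 s, during which the arm holds its last target. There are 200 camera calls.

TASK

Clear the slab-rolling board: take the bench brush by its raised wooden grip and sweep both broken bits of kiln brick along the board, between its guide strips, over the open end into the metal scrap tray. Do not touch the bits with the hand itself, only with the brush. Then stand the brush back upright on its bristles on the bare table top, off the board and tray, and let go.

Things in the scene. Friction and masses are not known exactly. Their poses are not given: they have to be found in the camera images.
- bench_brush: Block brush standing on its bristles, 86 mm tall, 0.2 kg. Origin: centre of bristle tips; z up, y along its length, x across; same turned half round. Dark bristles (act as a rigid block) 30 x 118 mm (x, y), z 0 to 30 mm; wooden back 36 x 124 mm, z 30 to 46; raised wooden grip on top 22 mm thick (x), 90 mm long (y), z 46 to 86.
- slab_board: Fixed wooden board with metal tray at its end. Origin on the table under the board, z up, x along it to the tray. In mm from there: board x -120 to 80, y -95 to 95, top z 20; guide strips along both sides, |y| 75 to 95, top z 28; both ends open. Tray x 80 to 201, y -95 to 95, floor z 8, walls 5 thick, top z 34, on its 3 sides away from the board.
- scrap_1: The larger broken bit of buff kiln brick, irregular, about 44 x 38 x 34 mm, 60 g, loose on the board between the strips. Origin at its middle.
- scrap_2: The smaller broken bit of buff kiln brick, irregular, about 36 x 32 x 28 mm, 60 g, loose on the board between the strips. Origin at its middle.

How it is judged (in metres and radians):
On the way, in this order (a step that is already met when the one before it is completed fails the run):
1. the bench brush is brought low over the board, between the strips (x of bench_brush in the frame of slab_board between -0.16 and 0.13 m and y of bench_brush in the frame of slab_board between -0.07 and 0.07 m and z of bench_brush in the frame of slab_board between 0.012 and 0.045 m), for 0.1 s.
2. both bits lie in the tray (x of scrap_1 in the frame of slab_board between 0.083 and 0.2 m and y of scrap_1 in the frame of slab_board between -0.095 and 0.095 m and z of each of scrap_1, scrap_2 in the frame of slab_board below 0.05 m and x of scrap_2 in the frame of slab_board between 0.083 and 0.2 m and y of scrap_2 in the frame of slab_board between -0.095 and 0.095 m), for 0.2 s.
At the end, for the whole second after the job is handed in: Both bits lie at rest within the tray walls (middles more than 83 mm along the board's x axis, and lower than 50 mm over the table); the brush stands released and at rest on its bristles on the table top itself (bristle tips within 5 mm of it), within 10 degrees of upright (all of step 2 and linear speed of each of scrap_1, scrap_2, bench_brush below 0.03 m/s and height (world z) of bench_brush between -0.01 and 0.005 m and angle between bench_brush's own z axis and vertical below 0.175 rad); the robot touches nothing.
It fails at once if the fingers touch a bit (over 1 N) (contact force between the fingers and scrap_1 above 1 N or contact force between the fingers and scrap_2 above 1 N).
It fails at once if the arm or gripper body touches a bit (over 1 N) (contact force between the arm and scrap_1 above 1 N or contact force between the arm and scrap_2 above 1 N).
It also fails if it takes over 45 s, if anything falls off the work surface, if the arm or the gripper's body presses on something with over 40 N, if the wrist force passes 120 N, or if a joint passes its speed limit or range.

## Working session

There is one attempt and no reset: what is moved stays moved. The work goes in short steps, Python scripts to look and compute and a shell command to move; the robot and the scene stay as the last step left them, time stands still between calls to the robot, and variables do not carry over. Pictures are saved under pics/ and viewed, at most 10 in all, crops included, and the job is handed in when it is done.

```bash
mkdir -p pics
cat > h.py <<'E'
import numpy as np, cv2
from cell import observe, get_image, job_done
def cloud(im):
    K=im["K"];d=im["depth"];h,w=d.shape
    u,v=np.meshgrid(np.arange(w),np.arange(h))
    p=cv2.undistortPoints(np.stack([u,v],-1).reshape(-1,1,2).astype(np.float64),np.array(K),np.array(im["dist_coeffs"])).reshape(h,w,2)
    P=np.dstack([p[...,0]*d,p[...,1]*d,d]).reshape(-1,3)
    R=cv2.Rodrigues(np.array(im["rvec"],float))[0]
    W=(P-np.array(im["tvec"]).reshape(3))@R
    W=W.reshape(h,w,3); W[d<=0]=np.nan
    return W
E
python3 - <<'E'
from h import *
ims=[]
for n in ("scene","side"):
    im=get_image(n); np.savez("%s0.npz"%n,**im); ims.append(im["frame"])
    R=cv2.Rodrigues(np.array(im["rvec"],float))[0]; print(n,-R.T@np.array(im["tvec"]).reshape(3))
    cv2.imwrite("pics/%s0.png"%n,im["frame"][...,::-1])
print(observe())
E
```

```text
scene [ 240.98766456 -376.01366192  604.00496809]
side [572.02032524 965.66827284 517.59373111]
{'clock': 0.1, 'joint_pos': array([-1.05606114e-01,  4.91511379e-01,  1.55936288e+00,  9.17069810e-06,
        1.09170160e+00, -1.05604127e-01]), 'qvel': array([ 9.25033177e-05, -6.64180157e-04, -5.33728583e-04,  2.00904869e-04,
        1.28774536e-03,  1.65945732e-04]), 'effort': array([ 1.65888025e-03, -6.19446945e+01, -2.62024283e+01, -1.08395730e-04,
        2.98314291e-03, -4.12389943e-05]), 'eef_pos': array([6.24814240e+02, 4.06812064e-02, 2.30787485e+02]), 'ee_rot': array([ 7.07108894e-01,  7.07104497e-01, -3.05874762e-04, -3.84879696e-04]), 'wrist_force': array([-0.47782696, -0.64749986, -0.35424335]), 'moment': array([-0.01670722, -0.04553386,  0.01828889]), 'finger_force': 0.0, 'gripper_width': 85.17578104388707}
```

View pics/scene0.png

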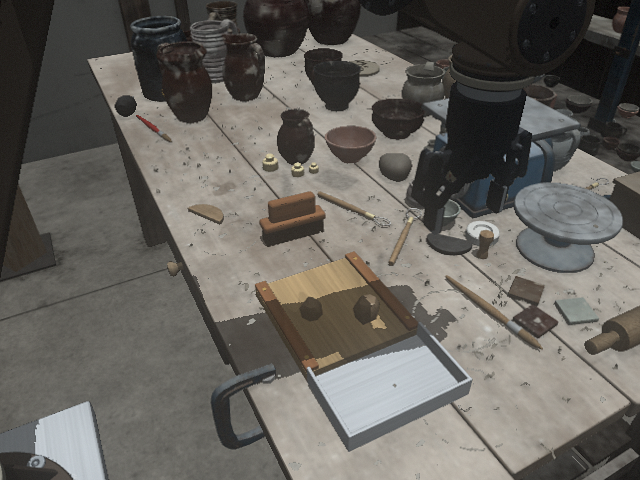

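View pics/side0.png

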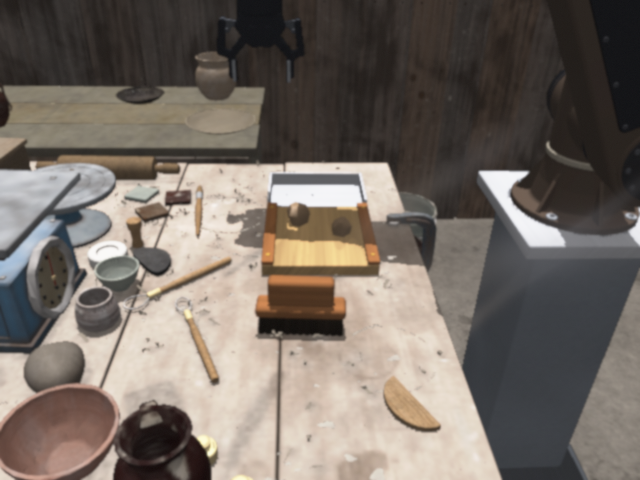

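The scene view shows the brush at about (292,215), the bits at (312,308) and (367,307), and the tray at about (390,390). The board axis runs roughly along world -y. I'll measure these from the depth image.

Run:
```python
from h import *
for n,boxes in (("scene",dict(brush=(255,185,330,250),bit1=(298,290,326,325),bit2=(350,290,382,325),tray=(300,320,475,450),board=(250,248,420,375))),
                ("side",dict(brush=(250,270,352,340),bit1=(285,200,310,228),bit2=(330,214,352,238),tray=(262,168,370,210),board=(258,200,385,276)))):
    im=dict(np.load(n+"0.npz")); W=cloud(im); f=im["frame"]
    hsv=cv2.cvtColor(f,cv2.COLOR_RGB2HSV)
    for k,(a,b,c,d) in boxes.items():
        P=W[b:d,a:c].reshape(-1,3); H=hsv[b:d,a:c].reshape(-1,3); z=P[:,2]
        if k=="brush": sel={"top":(z>80)&(z<92),"back":(z>41)&(z<50)}
        elif k[:3]=="bit": sel={"s":(z>27)&(z<70)}
        elif k=="tray": sel={"wall":(z>29)&(z<38)&(H[:,1]<60),"floor":(z>3)&(z<13)&(H[:,1]<60)}
        else: sel={"strip":(z>25)&(z<32)&(H[:,1]>90),"top":(z>17)&(z<23)&(H[:,1]>90)}
        for s,m in sel.items():
            Q=P[m]
            if len(Q)<15: print(n,k,s,len(Q)); continue
            r=cv2.minAreaRect(Q[:,:2].astype(np.float32))
            print(n,k,s,len(Q),"med",Q.mean(0).round(1),"rect",np.round(r[0],1),np.round(r[1],1),round(r[2],1),"zmax",Q[:,2].max().round(1),"xy",Q[:,:2].min(0).round(),Q[:,:2].max(0).round())
```

```text
scene brush top 398 med [557.  368.   85.6] rect [559.1 371.2] [26.2 89.4] 86.6 zmax 89.5 xy [515. 358.] [604. 385.]
scene brush back 508 med [552.7 362.4  45.9] rect [559.7 368.9] [ 38.  124.1] 84.0 zmax 49.9 xy [497. 349.] [622. 394.]
scene bit1 s 366 med [483.5 140.1  41.2] rect [484.3 143.8] [26.5 34.3] 44.6 zmax 51.1 xy [468. 128.] [503. 158.]
scene bit2 s 565 med [558.6  99.8  44.4] rect [574.2 115.1] [77.3 35.5] 38.9 zmax 57.1 xy [540.  88.] [607. 140.]
scene tray wall 1465 med [517.9 -44.8  33.6] rect [523.5   7.3] [166.4 191.3] 89.8 zmax 37.7 xy [428. -76.] [619.  90.]
scene tray floor 8307 med [523.4 -10.5   8.5] rect [538.   -5.2] [222.9 261.4] 62.7 zmax 13.0 xy [ 391. -146.] [695.  71.]
scene board strip 1730 med [496.3 149.8  28.9] rect [524.7 145.9] [200.6 189.8] 89.4 zmax 31.9 xy [429.  47.] [621. 247.]
scene board top 105 med [518.6 198.5  21.2] rect [484.6 177.3] [208.9 132.3] 42.1 zmax 22.9 xy [431.  58.] [584. 243.]
side brush top 781 med [561.  375.7  85. ] rect [561.1 372.8] [22.9 89.6] 86.7 zmax 88.6 xy [516. 361.] [606. 386.]
side brush back 988 med [561.3 381.5  45.5] rect [561.4 374.2] [ 35.4 123.8] 87.4 zmax 50.0 xy [499. 354.] [623. 394.]
side bit1 s 391 med [562.1 114.4  43.8] rect [563.9 108.4] [36.6 32.7] 35.3 zmax 56.5 xy [542.  92.] [581. 126.]
side bit2 s 269 med [488.2 153.6  39.9] rect [490.  149.9] [29.6 30.3] 45.2 zmax 49.9 xy [470. 134.] [503. 163.]
side tray wall 477 med [522.  -47.1  33.2] rect [524.7 -12.8] [190.7 130. ] 0.4 zmax 36.9 xy [430. -78.] [620.  53.]
side tray floor 2009 med [524.5 -28.4   9. ] rect [519.8 -65.8] [227.9 184. ] 0.3 zmax 13.0 xy [ 406. -158.] [634.  27.]
side board strip 1337 med [526.5 160.6  28.6] rect [527.3 147.6] [189.7 201. ] 0.1 zmax 31.6 xy [432.  47.] [622. 248.]
side board top 4564 med [527.  169.9  20.7] rect [525.6 149.9] [196.  183.3] 89.3 zmax 23.0 xy [435.  52.] [618. 248.]
```

```bash
python3 - <<'E'
from h import *
for n,(a,b,c,d) in (("scene",(255,185,330,250)),("side",(250,270,352,340))):
    W=cloud(dict(np.load(n+"0.npz")))
    P=W[b:d,a:c].reshape(-1,3); P=P[(P[:,2]>82)&(P[:,2]<89)]
    v=cv2.fitLine(P[:,:2].astype(np.float32),cv2.DIST_HUBER,0,.01,.01).ravel(); print(n,v,np.degrees(np.arctan2(v[1],v[0])))
    r=cv2.boxPoints(cv2.minAreaRect(P[:,:2].astype(np.float32)));print(r.round(1).tolist())
E
python3 -m crank '[46,-8,0,0,0,0,85, 46,-8,0,0,0,0,85, 46,-8,0,0,0,0,85, 46,-8,0,0,0,0,85, 46,-8,0,0,0,0,85, 46,-8,0,0,0,0,85, 46,-8,0,0,0,0,85, 46,-8,0,0,0,0,85]' 80
python3 -m crank '[0,0,0,0,0,-0.15,85, 0,0,0,0,0,-0.15,85, 0,0,0,0,0,-0.15,85, 0,0,0,0,0,-0.15,85, 0,0,0,0,0,-0.15,85, 0,0,0,0,0,-0.15,85, 0,0,0,0,0,-0.15,85, 0,0,0,0,0,-0.15,85]'
```

```text
scene [ 9.9814951e-01 -6.0807519e-02  5.5764404e+02  3.6725369e+02] -3.4861643
[[513.7999877929688, 360.79998779296875], [603.0, 355.5], [604.5, 381.6000061035156], [515.2999877929688, 387.0]]
side [ 9.9808216e-01 -6.1903305e-02  5.6140302e+02  3.7588208e+02] -3.549067
[[515.9000244140625, 363.8999938964844], [604.7000122070312, 360.0], [605.7000122070312, 382.79998779296875], [516.9000244140625, 386.6000061035156]]
clock: 0.9
eef_pos: [560.3, 369.9, 231.0]
ee_rot: [0.707, 0.707, -0.0, -0.0]
wrist_force: [0.4, -0.5, 0.4]
gripper_width: 84.6
finger_force: 0.0
clock: 1.7
eef_pos: [560.9, 368.0, 230.9]
ee_rot: [0.181, 0.983, -0.0, -0.0]
wrist_force: [1.5, -0.8, 0.0]
gripper_width: 84.8
finger_force: 0.0
```

```bash
python3 -m crank '[0,0,0,0,0,-0.15,85, 0,0,0,0,0,-0.15,85, 0,0,0,0,0,-0.02,85, 0,0,0,0,0,0,85, 0,0,0,0,0,0,85]'
python3 - <<'E'
from h import *
from scipy.spatial.transform import Rotation as R
o=observe(); r=R.from_quat(o["ee_rot"]); print(o["eef_pos"],o["joint_pos"],r.as_matrix().round(3))
print("tool delta", r.inv().apply(np.array([561,373,54])-o["eef_pos"]))
im=get_image("wrist"); cv2.imwrite("pics/w1.png",im["frame"][...,::-1])
W=cloud(im); P=W.reshape(-1,3); P=P[(P[:,2]>82)&(P[:,2]<90)&(abs(P[:,0]-561)<80)&(abs(P[:,1]-373)<40)]
print(len(P)); 
if len(P)>20: print(cv2.minAreaRect(P[:,:2].astype(np.float32)),P[:,2].mean())
E
```

```text
clock: 2.2
eef_pos: [561.0, 368.0, 231.2]
ee_rot: [0.027, 1.0, -0.0, -0.0]
wrist_force: [-0.1, -0.3, -0.4]
gripper_width: 85.1
finger_force: 0.0
[560.98741599 368.01935399 231.17027133] [ 4.82223821e-01  5.57994769e-01  1.43610179e+00 -2.43050045e-05
  1.14764426e+00 -1.03442737e+00] [[-0.999  0.054 -0.   ]
 [ 0.054  0.999 -0.   ]
 [ 0.    -0.    -1.   ]]
tool delta [  0.23637181   4.99082038 177.16982779]
2371
((560.7713012695312, 370.9579772949219), (21.36957550048828, 87.57186889648438), 86.45780181884766) 86.65029413693956
```

View pics/w1.png

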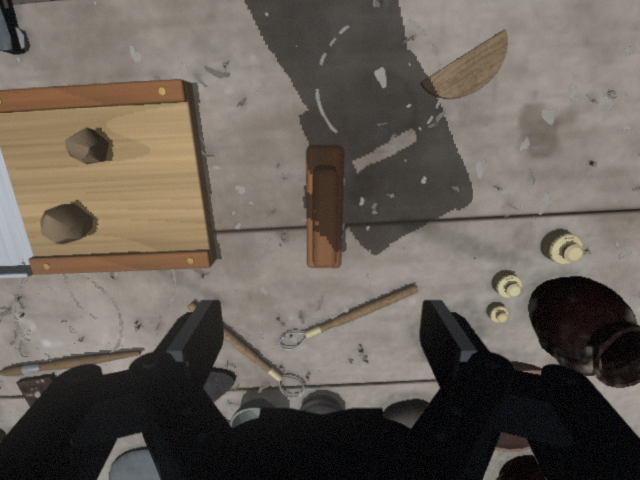

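The wrist view shows the brush at (325,207), aligned with the fingers, and the bits at (88,145) and (68,223). The brush centre agrees at about (561,371.5), so I'll descend and grip.

```bash
python3 -m crank '[0,3.5,30,0,0,0,85, 0,0,30,0,0,0,85, 0,0,30,0,0,0,85, 0,0,30,0,0,0,85, 0,0,25,0,0,0,85, 0,0,20,0,0,0,85, 0,0,12,0,0,0,85, 0,0,0,0,0,0,85]' 80
python3 -m crank '[0,0,0,0,0,0,10, 0,0,0,0,0,0,10, 0,0,0,0,0,0,10, 0,0,0,0,0,0,10, 0,0,0,0,0,0,10, 0,0,0,0,0,0,10, 0,0,0,0,0,0,10, 0,0,0,0,0,0,10]' 80
```

```text
clock: 3.05
eef_pos: [560.7, 371.2, 52.8]
ee_rot: [0.026, 1.0, -0.001, -0.001]
wrist_force: [-0.3, 0.5, -0.3]
gripper_width: 84.8
finger_force: 0.0
clock: 3.85
eef_pos: [561.5, 371.7, 55.1]
ee_rot: [0.025, 1.0, 0.0, 0.001]
wrist_force: [-0.9, -0.6, 6.6]
gripper_width: 20.9
finger_force: 79.2
```

```bash
python3 -m crank '[0,0,-20,0,0,0,10, 0,0,-25,0,0,0,10, 0,0,-15,0,0,0,10, 6.8,-40,0,0,0,0,10, 6.8,-40,0,0,0,0,10, 6.8,-40,0,0,0,0,10, 6.8,-41,0,0,0,0,10, 0,0,0,0,0,-0.05,10]'
python3 - <<'E'
from h import *
print(observe()["eef_pos"],observe()["ee_rot"])
for n in("side","scene"):
    im=get_image(n); cv2.imwrite("pics/%s2.png"%n,im["frame"][...,::-1])
    W=cloud(im);P=W.reshape(-1,3)
    print(n)
    for z in (52,60,85,100,108):
        Q=P[(abs(P[:,2]-z)<3)&(P[:,1]>185)&(P[:,1]<245)&(abs(P[:,0]-525)<90)]
        if len(Q)>10:print(z,len(Q),Q[:,:2].min(0).round(1),Q[:,:2].max(0).round(1))
E
```

```text
clock: 4.65
eef_pos: [524.5, 208.4, 114.2]
ee_rot: [0.002, 1.0, -0.001, -0.001]
wrist_force: [-0.5, 0.9, -2.4]
gripper_width: 21.1
finger_force: 79.0
[524.53651206 208.36525853 114.22696094] [ 1.72800591e-03  9.99997888e-01 -5.13642378e-04 -9.87211859e-04]
side
60 122 [464.6 216.4] [583.2 225.7]
85 214 [466.7 216.5] [581.4 225.4]
100 302 [462.6 193.9] [586.2 230.7]
108 406 [464.5 193.8] [584.5 228.5]
scene
60 81 [464.5 194.9] [577.9 222. ]
85 200 [465.3 194.4] [580.5 222.3]
100 252 [461.4 190.7] [583.6 223.4]
108 486 [462.7 191.9] [584.4 227.2]
```

View pics/side2.png

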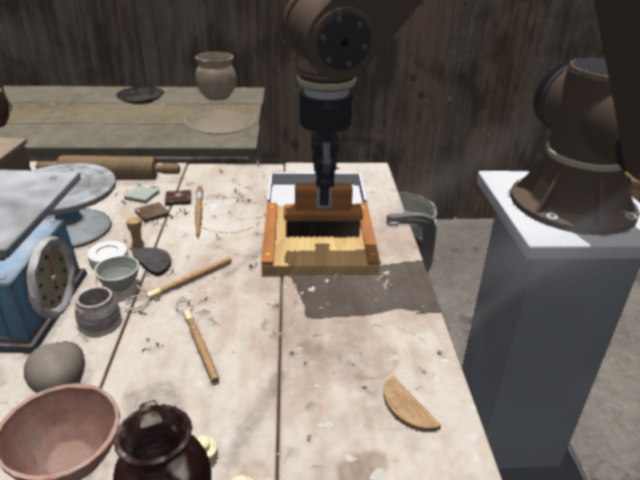

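The side view shows the brush level, centred between the strips at about (323,210), with the bits hidden in front of it. I'll lower it and start the sweep.

```bash
python3 -m crank '[1,0,15,0,0,0,10, 1,0,15,0,0,0,10, 0,0,8,0,0,0,10, 0,0,0,0,0,0,10, 0,0,0,0,0,0,10, 0,-5,0,0,0,0,10, 0,-8,0,0,0,0,10, 0,-8,0,0,0,0,10]'
python3 -m crank '[0,-8,0,0,0,0,10, 0,-8,0,0,0,0,10, 0,-8,0,0,0,0,10, 0,-8,0,0,0,0,10, 0,-8,0,0,0,0,10, 0,-8,0,0,0,0,10, 0,-8,0,0,0,0,10, 0,-8,0,0,0,0,10]'
python3 - <<'E'
from h import *
im=get_image("scene"); cv2.imwrite("pics/scene3.png",im["frame"][...,::-1])
E
```

```text
clock: 5.55
eef_pos: [523.9, 190.5, 76.5]
ee_rot: [0.0, 1.0, 0.0, 0.0]
wrist_force: [-0.2, -0.0, -1.6]
gripper_width: 20.9
finger_force: 79.4
clock: 6.35
eef_pos: [523.8, 126.5, 76.3]
ee_rot: [0.0, 1.0, 0.0, 0.0]
wrist_force: [0.2, -0.2, -1.9]
gripper_width: 20.9
finger_force: 79.5
```

View pics/scene3.png

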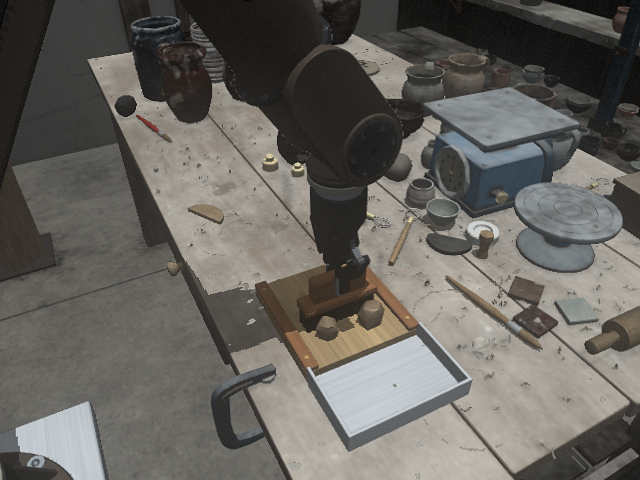

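Both bits, at (327,327) and (371,313), are in front of the brush and well inside its ends. I'll continue over the edge.

```bash
python3 -m crank '[0,-8,0,0,0,0,10, 0,-8,0,0,0,0,10, 0,-8,0,0,0,0,10, 0,-8,0,0,0,0,10, 0,-8,0,0,0,0,10, 0,-8,0,0,0,0,10, 0,-8,0,0,0,0,10, 0,-8,0,0,0,0,10]'
python3 -m crank '[0,-8,0,0,0,0,10, 0,-8,0,0,0,0,10, 0,-6,0,0,0,0,10, 0,0,0,0,0,0,10, 0,0,0,0,0,0,10, 0,0,0,0,0,0,10, 0,0,0,0,0,0,10]'
python3 - <<'E'
from h import *
im=get_image("scene"); cv2.imwrite("pics/scene4.png",im["frame"][...,::-1])
E
```

```text
clock: 7.2
eef_pos: [523.7, 62.4, 76.3]
ee_rot: [0.0, 1.0, -0.0, 0.0]
wrist_force: [-0.1, -0.5, -1.5]
gripper_width: 21.2
finger_force: 79.5
clock: 7.9
eef_pos: [523.7, 41.4, 76.3]
ee_rot: [0.0, 1.0, 0.0, 0.0]
wrist_force: [-0.8, -0.3, -1.6]
gripper_width: 20.7
finger_force: 79.5
```

View pics/scene4.png

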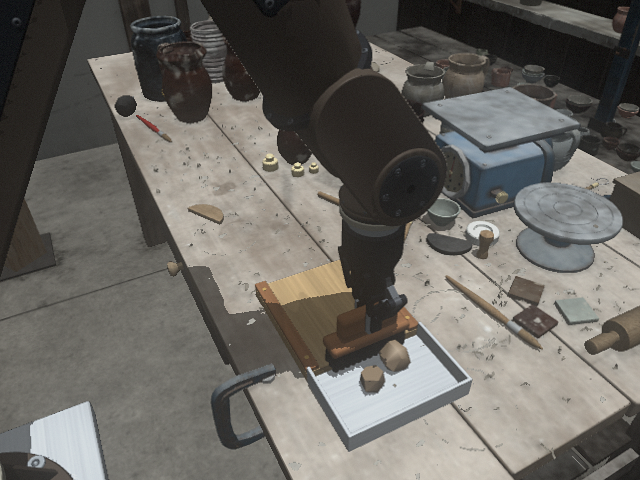

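Both bits are over the tray: the small one at (372,379) and the large one at (395,355). I'll check their heights, in case the large one is leaning on the board edge.

Run:
```python
from h import *
im=get_image("scene"); W=cloud(im); hsv=cv2.cvtColor(im["frame"],cv2.COLOR_RGB2HSV)
for a,b,c,d in ((358,362,388,395),(379,338,414,373)):
    P=W[b:d,a:c].reshape(-1,3);S=hsv[b:d,a:c].reshape(-1,3)
    Q=P[(S[:,1]>50)&(P[:,1]<30)&(P[:,2]>10)]
    print(len(Q),np.percentile(Q,[2,50,98],axis=0).round(1).tolist())
```

```text
279 [[488.6, -17.3, 26.3], [502.0, -5.7, 35.2], [532.5, 6.9, 37.9]]
503 [[516.4, -5.7, 23.8], [544.8, 7.2, 37.7], [561.9, 26.1, 46.5]]
```

The bits' tops are at 38 and 46 mm, which fits their sizes lying on the 8 mm floor, and their middles are about 25 mm or more past the threshold. Now I'll return the brush.

```bash
python3 -m crank '[0,5,0,0,0,0,10, 0,5,-5,0,0,0,10, 0,0,-20,0,0,0,10, 0,0,-20,0,0,0,10, 0,10,-5,0,0,0,10, -5,35,0,0,0,0,10, -6,45,0,0,0,0,10, -6,45,0,0,0,0,10]'
python3 -m crank '[-6,45,0,0,0,0,10, -6,45,0,0,0,0,10, -6,45,0,0,0,0,10, -2,35,0,0,0,0,10, 0,15,0,0,0,0,10, 0,0,0,0,0,0,10, 0,0,0,0,0,0,10, 0,0,0,0,0,0,10]'
```

```text
clock: 8.8
eef_pos: [540.6, 188.2, 126.1]
ee_rot: [0.001, 1.0, 0.0, -0.0]
wrist_force: [0.3, -0.6, -2.7]
gripper_width: 21.0
finger_force: 79.7
clock: 9.6
eef_pos: [560.9, 370.0, 126.2]
ee_rot: [0.001, 1.0, -0.0, -0.0]
wrist_force: [-0.5, -0.1, -2.1]
gripper_width: 21.0
finger_force: 79.4
```

```bash
python3 -m crank '[0,0,25,0,0,0,10, 0,0,25,0,0,0,10, 0,0,12,0,0,0,10, 0,0,5,0,0,0,10, 0,0,3,0,0,0,10, 0,0,1,0,0,0,10, 0,0,0,0,0,0,10, 0,0,0,0,0,0,10]'
python3 - <<'E'
from h import *
im=get_image("side"); W=cloud(im);P=W.reshape(-1,3)
Q=P[(P[:,2]>60)&(P[:,2]<95)&(abs(P[:,1]-371)<14)&(abs(P[:,0]-561)<48)&(abs(P[:,0]-561)>24)]
print(np.percentile(Q[:,2],[50,90,98]),len(Q))
E
```

```text
clock: 10.4
eef_pos: [561.2, 371.2, 56.0]
ee_rot: [0.0, 1.0, 0.0, 0.001]
wrist_force: [0.9, 0.1, -0.9]
gripper_width: 20.9
finger_force: 79.6
[80.33688145 87.76503673 88.6487776 ] 758
```

```bash
python3 -m crank '[0,0,0.7,0,0,0,10, 0,0,0,0,0,0,10, 0,0,0,0,0,0,10]'; python3 -m crank '[0,0,0.8,0,0,0,10, 0,0,0,0,0,0,10, 0,0,0,0,0,0,10]'
```

```text
clock: 10.75
eef_pos: [561.1, 371.2, 55.0]
ee_rot: [0.0, 1.0, 0.0, 0.0]
wrist_force: [0.3, 0.3, 1.7]
gripper_width: 20.9
finger_force: 80.0
clock: 11.05
eef_pos: [561.1, 371.3, 54.9]
ee_rot: [0.0, 1.0, 0.0, 0.0]
wrist_force: [-2.7, -0.5, 9.2]
gripper_width: 21.1
finger_force: 81.0
```

The wrist force has risen, so the bristles are on the table. I'll release slowly and rise.

```bash
python3 -m crank '[0,0,0,0,0,0,40, 0,0,0,0,0,0,60, 0,0,0,0,0,0,85, 0,0,0,0,0,0,85, 0,0,0,0,0,0,85, 0,0,0,0,0,0,85, 0,0,0,0,0,0,85, 0,0,0,0,0,0,85]'
python3 -m crank '[0,0,-15,0,0,0,85, 0,0,-25,0,0,0,85, 0,0,-30,0,0,0,85, 0,0,-40,0,0,0,85, 0,0,-40,0,0,0,85, 0,0,0,0,0,0,85, 0,0,0,0,0,0,85, 0,0,0,0,0,0,85]'
python3 - <<'E'
from h import *
for n in("side","scene"):
    im=get_image(n); cv2.imwrite("pics/%s5.png"%n,im["frame"][...,::-1])
    W=cloud(im);P=W.reshape(-1,3);hsv=cv2.cvtColor(im["frame"],cv2.COLOR_RGB2HSV).reshape(-1,3)
    Q=P[(P[:,2]>82)&(P[:,2]<92)&(abs(P[:,1]-371)<20)&(abs(P[:,0]-561)<60)]
    print(n,len(Q),Q[:,2].mean() if len(Q) else 0, cv2.minAreaRect(Q[:,:2].astype(np.float32)))
E
```

```text
clock: 11.85
eef_pos: [561.0, 371.1, 53.8]
ee_rot: [0.0, 1.0, -0.0, 0.0]
wrist_force: [0.5, 0.7, -0.5]
gripper_width: 85.0
finger_force: 0.0
clock: 12.65
eef_pos: [560.6, 370.8, 203.3]
ee_rot: [0.0, 1.0, -0.0, -0.0]
wrist_force: [0.5, -0.2, 0.2]
gripper_width: 84.9
finger_force: 0.0
side 667 85.59353021395704 ((560.7860107421875, 374.2103271484375), (87.0013198852539, 23.45135498046875), 0.8300871849060059)
scene 353 86.09734448507103 ((558.5422973632812, 371.76300048828125), (23.263845443725586, 89.67179870605469), 87.94178771972656)
```

View pics/side5.png

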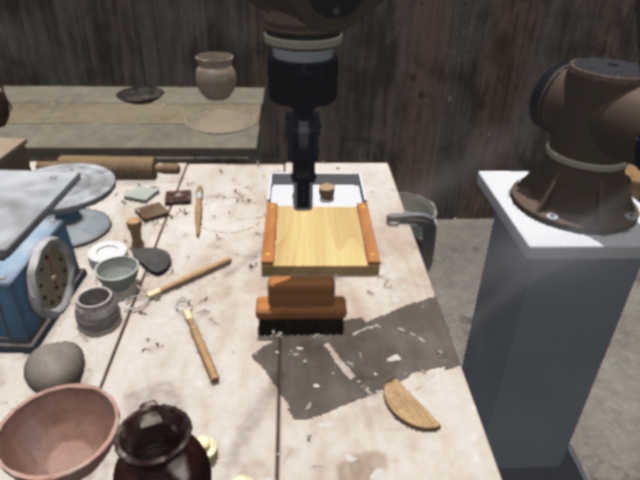

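View pics/scene5.png

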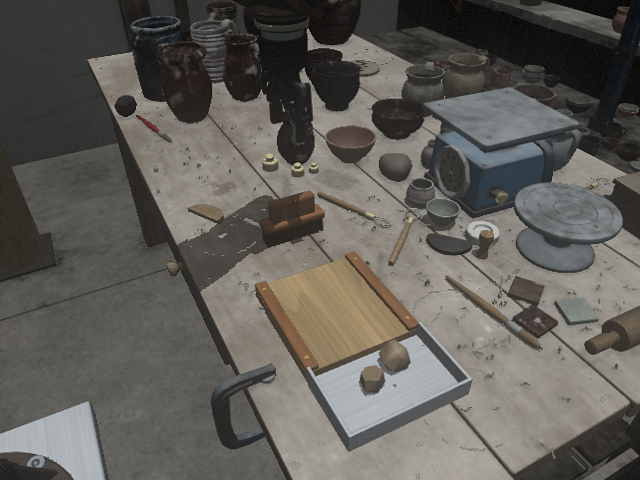

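The brush stands upright and released at (292,218), the board is clear, and both bits lie in the tray at (372,379) and (395,355).

```bash
python3 -c "
from cell import job_done
print(job_done())"
```

```text
the job is handed in; nothing more can be done
None
```

Job handed in at about 12.8 s on the robot clock: both brick bits lie in the scrap tray, and the brush stands released and upright on its bristles on the bare table; no verdict was returned.

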